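Lay the guest book down on its mat

TASK

Get the guest book ready for signing: the green hardback stands upright at the near edge of the round woven mat, and it should lie flat in the middle of the mat with its front cover (the one with the cream panel, now facing the robot's side) up. Tip it over onto the mat without picking it up, and leave the burgundy book and the green bottle standing where they are.

Things in the scene. Friction and masses are not known exactly. Their poses are not given: they have to be found in the camera images.
- guest_book: dark green hardback, 40 mm thick (x), 150 mm wide (y), 210 mm tall (z, up), 0.4-0.85 kg, loose, standing on the mat near its edge on the robot's side. Origin: its middle, 109 mm above the table. Front cover (-x, cream panel) faces world -x within 40 deg; back cover (+x) faces the mat's middle. Tipped 11 deg over its lower +x edge it falls, landing 125 mm on.
- mat: round woven mat, beige and brown rings, 330 mm across, 4 mm thick, fixed to the table. Origin at the centre of its underside, on the table; z up. It lies at the left, in the middle or at the right of the working area. The guest book stands on it, about 125 mm from its centre.
- red_book: burgundy hardback book of the same size (40 x 150 x 210 mm) with a gold panel, standing upright on the table, turned roughly edge-on to the robot, to be left alone. Origin at its middle, 105 mm above the table; z up along its height, x through its thickness, y across its width.
- bottle: green glass water bottle with a steel cap and paper label, 70 mm in diameter, 220 mm tall, standing on the table, to be left alone. Origin at the centre of its underside; z up.
There are look-alikes about, which are no part of the job. What is shaped like the guest_book but blue is not meant.

How it is judged:
At the end, for the whole second after the job is handed in: The guest book lies at rest, flat within 10 degrees, front cover (its -x face) up, with its middle within 60 mm horizontally of the mat's centre and less than 40 mm above the table; the burgundy book and the bottle stand upright (within about 8 degrees) and within 20 mm of where they started (angle between guest_book's own x axis and vertical above 2.96 rad and horizontal distance between guest_book and mat below 0.06 m and height (world z) of guest_book below 0.04 m and linear speed of guest_book below 0.02 m/s and angular speed of guest_book below 0.1 rad/s and angle between each of red_book, bottle's own z axis and vertical below 0.15 rad and distance of each of red_book, bottle from where it was at the start of the episode below 0.02 m); the robot touches nothing.
It fails at once if the burgundy book is knocked over or shifted by more than 20 mm (angle between red_book's own z axis and vertical above 0.15 rad or distance of red_book from where it was at the start of the episode above 0.02 m).
It fails at once if the green bottle is knocked over or shifted by more than 20 mm (angle between bottle's own z axis and vertical above 0.15 rad or distance of bottle from where it was at the start of the episode above 0.02 m).
It fails at once if the guest book is picked up (its middle rises more than about 50 mm above its standing height) (height (world z) of guest_book above 0.16 m).
It also fails if it takes over 26 s, if anything falls off the work surface, if the arm or the gripper's body presses on something with over 40 N, if the wrist force passes 120 N, or if a joint passes its speed limit or range.

ROBOT

A 7-joint arm with a two-finger parallel gripper is mounted at the origin on the work surface. World frame = base frame: x ahead of the robot, y to its left, z up, the work surface at z = 0. Lengths are in m, angles in rad, forces in N, time in s.
With the tool pointing down it reaches from about 0.425 to 0.8 m from the base axis. Payload 8.3 kg.
Tool frame: the origin (TCP) lies at the very end of the fingers, on their centre line; the grasp point (between the pads) lies 19 mm behind it; z points along the fingers, y is the line along which they close (so a half turn about z gives the same grasp; the last joint's range is limited). The gripper opens to 85 mm and grips with 20 to 120 N. Pads are 22 mm wide; open, the fingers measure 114 mm over their backs; the gripper's body (76 mm by 85 mm) begins 54 mm behind the grasp point. The pads swing forward as they close: fully open they stand 13 mm farther back than shut.
Start: joints at [1.16, 0.383, 0.016, 1.37, -0.006, 1.388, -0.046], TCP at [0.213, -0.588, 0.231] pointing down, gripper open.
Joint ranges: [-2.95, 2.95], [-0.25, 2.06], [-1.52, 1.56], [0.18, 2.33], [-1.44, 4.58], [0.02, 2.06], [-3.01, 3.01]. Speed limits (rad/s): [2.39, 2.39, 3.01, 3.01, 3.14, 3.14, 3.14].

INTERFACE

Orientations are given as a unit quaternion [x, y, z, w].
In Python, from plant import robot gives the robot as it stands.
- The arm moves only by the shell command python3 -m inch 'ROWS' [FORCE]. ROWS is JSON, a list of rows, each an object with "claw": the opening, from 0 (shut) to 1 (fully open); "dp": the shift along the tool's x, y, z in m, a list of three; "spin": the turn about the tool's z in rad. In form: [{"claw": claw, "dp": [x, y, z], "spin": spin}, ...]. A call has 1 to 8 rows; each row is the pose to reach, as a shift and turn from the pose commanded when the call began, along the tool's axes at that moment; what a row does not reach only later rows make up. A row lasts 1/12 s, in which the tool goes at most 41.7 mm and 7.16 degrees, less where a joint would pass 70% of its speed; a pose out of reach is approached as far as the arm can. A call with a gripper value outside its range is refused whole. The fingers move at their own pace and stop on an object; FORCE is the grip in N (left out, the last holds). Time passes only in rows, so rows that repeat a pose let the fingers close. It gives the time, the measured TCP pose, the force, the opening and the grip force at its end, in the units of the state.
- robot.get_obs(): the state, without advancing time (a new reading comes with each control period).
- robot.get_image(name): name is "side" or "top"; returns (picture, depth): 384x512x3 uint8, blue, green, red; 384x512 float32, m along the optical axis (not along the pixel's ray), 0 where there is no reading.
- robot.calibration(name): a dict with "intrinsics" (3x3 intrinsics, pixels), "xyz" and "rotation" of the camera in the world. Camera axes: x right, y up, looking along -z (the intrinsics and any distortion apply to the point x, -y, -z); pixel columns grow to the right and rows downward; lengths in m; the calibration is good to about 2 mm. A picture is of the moment at which its call begins. calibration takes no time and is no camera call.
- robot.job_done(): hands the job in; it is judged then, once.
The state is a dict: "clock": time; "joints": joint angles; "dq": joint speeds; "joint_torque": joint torques, N m; "tool_pos": TCP position; "tcp_rot": TCP orientation; "wrist_force": force on the tool from outside, world axes, zero at the start; "ft_torque": the same for the moment, N m; "grip_width": finger opening in m; "grip_force": force on a finger pad.
Only numpy, scipy, OpenCV 4.12 (cv2) and the standard library are available. Lean on these libraries where they do the work, as an engineer would, in place of code of your own. Each camera call takes 0.05 s, during which the arm holds its last target. There are 200 camera calls.

## Working session

There is one attempt and no reset: what is moved stays moved. The work goes in short steps, Python scripts to look and compute and a shell command to move; the robot and the scene stay as the last step left them, time stands still between calls to the robot, and variables do not carry over. Pictures are saved under pics/ and viewed, at most 10 in all, crops included, and the job is handed in when it is done.

```bash
mkdir -p pics; cat > h.py <<'E'
import numpy as np, cv2
from plant import robot
def snap(n,tag):
    im,d=robot.get_image(n); cv2.imwrite(f'pics/{tag}.png',im); np.save(f'pics/{tag}.npy',d); return im,d
def cloud(n,d):
    c=robot.calibration(n);K=np.array(c['intrinsics']);R=np.array(c['rotation'])
    if R.shape!=(3,3):
        from scipy.spatial.transform import Rotation as Q; R=Q.from_quat(R.ravel()).as_matrix()
    v,u=np.mgrid[:d.shape[0],:d.shape[1]]
    P=np.stack([(u-K[0,2])/K[0,0]*d,-(v-K[1,2])/K[1,1]*d,-d],-1)
    return P@R.T+np.array(c['xyz'])
E
python3 - <<'E'
from h import *
for n in('top','side'):
    snap(n,n+'0'); print(robot.calibration(n))
a=cv2.imread('pics/top0.png');b=cv2.imread('pics/side0.png')
print({k:np.round(v,3) for k,v in robot.get_obs().items()})
E
```

```text
{'intrinsics': array([[346.90852485,   0.        , 252.38697937],
       [  0.        , 346.90852485, 194.11246684],
       [  0.        ,   0.        ,   1.        ]]), 'xyz': array([ 0.37935124, -0.03173486,  0.92614568]), 'rotation': array([ 0.04455644, -0.03894707, -0.69517449,  0.71640092])}
{'intrinsics': array([[481.57269272,   0.        , 269.17283268],
       [  0.        , 481.57269272, 199.12340289],
       [  0.        ,   0.        ,   1.        ]]), 'xyz': array([0.03787669, 1.06726431, 0.87189692]), 'rotation': array([-0.08983885,  0.47071639,  0.86102311, -0.170277  ])}
{'clock': np.float64(0.1), 'joints': array([ 1.16 ,  0.384,  0.016,  1.371, -0.006,  1.388, -0.046]), 'dq': array([ 0.001, -0.004, -0.   , -0.003, -0.   , -0.   , -0.   ]), 'joint_torque': array([ 3.0000e-03, -6.2913e+01,  8.4800e-01, -3.7276e+01,  1.7000e-02,
        1.0000e-02,  0.0000e+00]), 'tool_pos': array([ 0.213, -0.587,  0.23 ]), 'tcp_rot': array([ 0.985,  0.173, -0.   , -0.001]), 'wrist_force': array([0.744, 0.172, 0.482]), 'ft_torque': array([ 0.019,  0.015, -0.028]), 'grip_force': np.float64(0.0), 'grip_width': np.float64(0.085)}
```

View pics/top0.png

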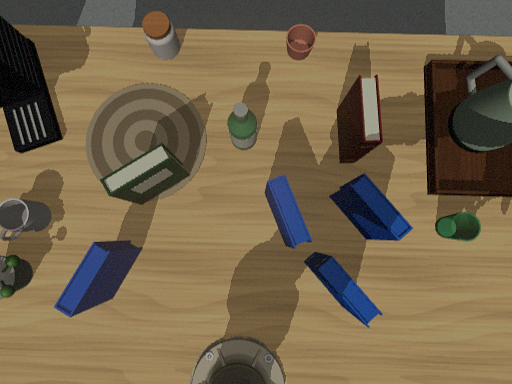

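View pics/side0.png

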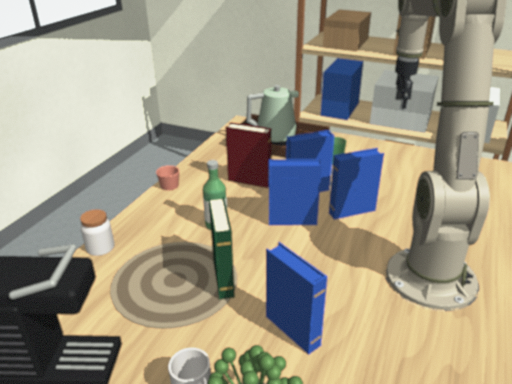

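The top view shows the mat centred near (147,138) and the guest book's top edge from about (105,182) to (172,148). The bottle is at (242,122), the red book at (365,115), and the blue look-alikes stand between the mat and the robot. Next I'll get their positions from depth.

```bash
python3 - <<'E'
from h import *
d=np.load('pics/top0.npy');im=cv2.imread('pics/top0.png');P=cloud('top',d)
for n,(u,v) in dict(matc=(147,138),matL=(88,138),matR=(207,138),matT=(147,84),table=(220,200),bottle=(240,108)).items(): print(n,P[v,u].round(3))
z=P[...,2]
m=((z>.19)&(z<.235)&(d>0)).astype(np.uint8)
n,l,s,c=cv2.connectedComponentsWithStats(m)
for i in range(1,n):
    if s[i,4]<40: continue
    q=P[l==i]; r=cv2.minAreaRect(q[:,:2].astype(np.float32))
    print(c[i].round(),s[i,4],'z',q[:,2].mean().round(3),'c',np.round(r[0],3),np.round(r[1],3),round(r[2],1),'corners',cv2.boxPoints(r).round(3).tolist())
# mat circle from low points with mat height
m=(z>.001)&(z<.009)&(np.hypot(P[...,0]-P[138,147,0],P[...,1]-P[138,147,1])<.2)
E=[]
for a in np.linspace(0,2*np.pi,5)[:-1]: pass
D=P[...,:2]
img=cv2.cvtColor(im,cv2.COLOR_BGR2HSV)
crop=cv2.resize(im[70:220,70:270],None,fx=4,fy=4,interpolation=cv2.INTER_CUBIC);cv2.imwrite('pics/crop0.png',crop)
E
```

```text
matc [0.634 0.269 0.007]
matL [0.63  0.432 0.003]
matR [0.64  0.106 0.002]
matT [0.788 0.28  0.006]
table [0.47  0.063 0.004]
bottle [0.645 0.007 0.222]
[505.  85.] 587 z 0.202 c [ 0.718 -0.57 ] [0.146 0.029] 8.3 corners [[0.6439999938011169, -0.5659999847412109], [0.6480000019073486, -0.5950000286102295], [0.7919999957084656, -0.5740000009536743], [0.7879999876022339, -0.5450000166893005]]
[369. 111.] 1473 z 0.206 c [ 0.656 -0.271] [0.151 0.042] 3.3 corners [[0.5799999833106995, -0.2549999952316284], [0.5820000171661377, -0.29600000381469727], [0.7319999933242798, -0.2879999876022339], [0.7300000190734863, -0.2460000067949295]]
[  1. 101.] 43 z 0.218 c [0.655 0.521] [0.041 0.013] 9.6 corners [[0.6340000033378601, 0.5239999890327454], [0.6359999775886536, 0.5109999775886536], [0.6759999990463257, 0.5180000066757202], [0.6740000247955322, 0.5299999713897705]]
[240. 111.] 217 z 0.218 c [0.642 0.007] [0.03 0.03] 1.3 corners [[0.6259999871253967, 0.02199999988079071], [0.6269999742507935, -0.00800000037997961], [0.6570000052452087, -0.00800000037997961], [0.6570000052452087, 0.0230000000
[... 533 characters left out ...]
32 -0.102] [0.15 0.04] 23.2 corners [[0.35499998927116394, -0.11299999803304672], [0.3709999918937683, -0.15000000596046448], [0.5080000162124634, -0.09099999815225601], [0.492000013589859, -0.05400000140070915]]
[ 83. 280.] 1749 z 0.206 c [0.281 0.315] [0.042 0.15 ] 62.4 corners [[0.20399999618530273, 0.3319999873638153], [0.33799999952316284, 0.2619999945163727], [0.3569999933242798, 0.29899999499320984], [0.2240000069141388, 0.36899998784065247]]
[348. 291.] 1561 z 0.206 c [ 0.273 -0.227] [0.152 0.04 ] 42.1 corners [[0.2029999941587448, -0.2630000114440918], [0.23000000417232513, -0.2919999957084656], [0.34200000762939453, -0.19099999964237213], [0.3160000145435333, -0.16099999845027924]]
```

```bash
ls pics
```

```text
crop0.png
side0.npy
side0.png
top0.npy
top0.png
```

View pics/crop0.png

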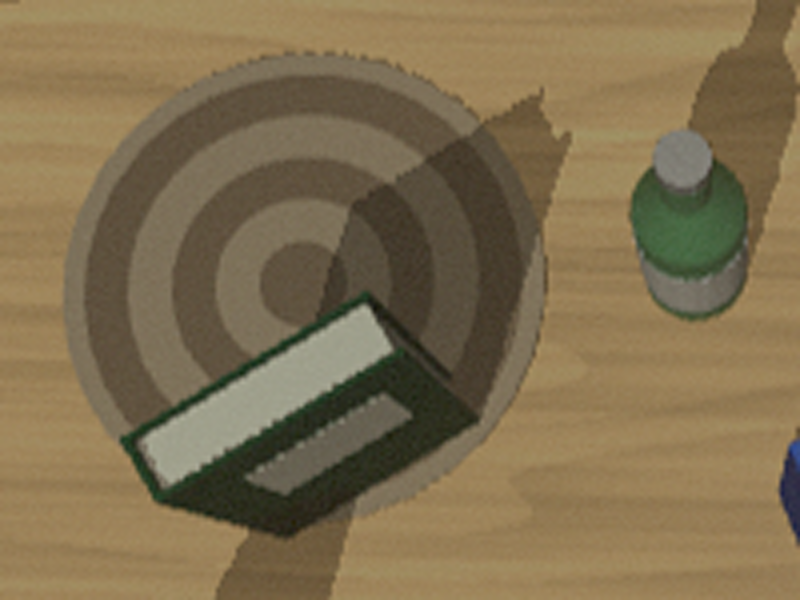

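Estimates: mat centre is about (0.627, 0.271). The guest book is at (0.509, 0.221) with its normal at 33.8° and its top at 0.21, so the sizes check out. Tipped, it should land about 25 mm from the centre. I'll push high on the front cover along (0.83, 0.56) with closed fingers, and raise the tool first to pass over the blue books.

```bash
python3 -m inch '[{"claw":0,"dp":[0,0,-0.1],"spin":0},{"claw":0,"dp":[0,0,-0.1],"spin":0},{"claw":0,"dp":[0.04,-0.02,-0.11],"spin":0},{"claw":0,"dp":[0.32,-0.19,-0.11],"spin":0},{"claw":0,"dp":[0.32,-0.19,-0.11],"spin":0},{"claw":0,"dp":[0.32,-0.19,-0.11],"spin":0},{"claw":0,"dp":[0.32,-0.19,-0.11],"spin":0},{"claw":0,"dp":[0.32,-0.19,-0.11],"spin":0}]' 30
```

```text
clock: 0.77
tool_pos: [0.3693, -0.3977, 0.339]
tcp_rot: [0.985, 0.173, -0.0, -0.0]
wrist_force: [0.7, -0.4, 0.2]
grip_width: -0.0001
grip_force: 0.0
```

```bash
python3 -m inch '[{"claw":0,"dp":[0.18,-0.25,0],"spin":0},{"claw":0,"dp":[0.18,-0.25,0],"spin":0},{"claw":0,"dp":[0.18,-0.25,0],"spin":0},{"claw":0,"dp":[0.18,-0.25,0],"spin":0},{"claw":0,"dp":[0.18,-0.25,0],"spin":0},{"claw":0,"dp":[0.18,-0.25,0],"spin":0},{"claw":0,"dp":[0.18,-0.25,0],"spin":0},{"claw":0,"dp":[0.18,-0.25,0],"spin":0}]'
```

```text
clock: 1.43
tool_pos: [0.4534, -0.0965, 0.3394]
tcp_rot: [0.984, 0.177, 0.0, -0.001]
wrist_force: [-0.3, 0.4, -0.2]
grip_width: -0.0002
grip_force: 0.0
```

```bash
python3 -m inch '[{"claw":0,"dp":[0.08,-0.26,0],"spin":-0.24},{"claw":0,"dp":[0.08,-0.26,0],"spin":-0.24},{"claw":0,"dp":[0.08,-0.26,0],"spin":-0.24},{"claw":0,"dp":[0.08,-0.26,0],"spin":-0.24},{"claw":0,"dp":[0.08,-0.26,0],"spin":-0.24},{"claw":0,"dp":[0.08,-0.26,0],"spin":-0.24},{"claw":0,"dp":[0.08,-0.26,0],"spin":-0.24},{"claw":0,"dp":[0.08,-0.26,0],"spin":-0.24}]'; python3 - <<'E'
from h import *
from scipy.spatial.transform import Rotation as Q
o=robot.get_obs();print(o['tool_pos'].round(4),Q.from_quat(o['tcp_rot']).as_matrix().round(3).tolist())
snap('side','side1')
E
```

```text
clock: 2.1
tool_pos: [0.4372, 0.1747, 0.3393]
tcp_rot: [0.956, 0.294, 0.0, -0.001]
wrist_force: [-0.1, -0.8, 0.9]
grip_width: -0.0005
grip_force: 0.0
[0.4372 0.1747 0.3393] [[0.827, 0.562, -0.0], [0.562, -0.827, 0.002], [0.001, -0.002, -1.0]]
```

View pics/side1.png

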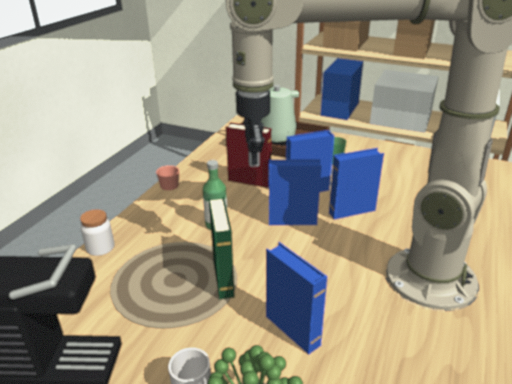

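The side view shows the fingertips at about (254,160), on the robot's side of the guest book (220,250) and clear of everything. I'll lower to about z 0.172.

```bash
python3 -m inch '[{"claw":0,"dp":[0,0,0.167],"spin":0},{"claw":0,"dp":[0,0,0.167],"spin":0},{"claw":0,"dp":[0,0,0.167],"spin":0},{"claw":0,"dp":[0,0,0.167],"spin":0},{"claw":0,"dp":[0,0,0.167],"spin":0},{"claw":0,"dp":[0.02,0,0.167],"spin":0},{"claw":0,"dp":[0.03,0,0.167],"spin":0},{"claw":0,"dp":[0.03,0,0.167],"spin":0}]'
```

```text
clock: 2.82
tool_pos: [0.4666, 0.1858, 0.1743]
tcp_rot: [0.957, 0.289, 0.001, -0.001]
wrist_force: [0.3, 0.1, 0.3]
grip_width: 0.0003
grip_force: 0.0
```

```bash
python3 -m inch '[{"claw":0,"dp":[0.008,0,0],"spin":0},{"claw":0,"dp":[0.016,0,0],"spin":0},{"claw":0,"dp":[0.024,0,0],"spin":0},{"claw":0,"dp":[0.032,0,0],"spin":0},{"claw":0,"dp":[0.039,0,0],"spin":0},{"claw":0,"dp":[0.046,0,0],"spin":0},{"claw":0,"dp":[0.046,0,0],"spin":0}]'
```

```text
clock: 3.4
tool_pos: [0.5033, 0.2115, 0.1722]
tcp_rot: [0.957, 0.29, 0.0, -0.0]
wrist_force: [-0.9, 0.1, -0.6]
grip_width: -0.0002
grip_force: 0.0
```

```bash
python3 - <<'E'
from h import *
a,_=snap('side','side2');b,_=snap('top','top2')
cv2.imwrite('pics/pair2.png',np.hstack([cv2.resize(a[60:340,90:370],(400,400)),cv2.resize(b[70:270,60:260],(400,400))]))
E
```

```text
(no output)
```

View pics/pair2.png

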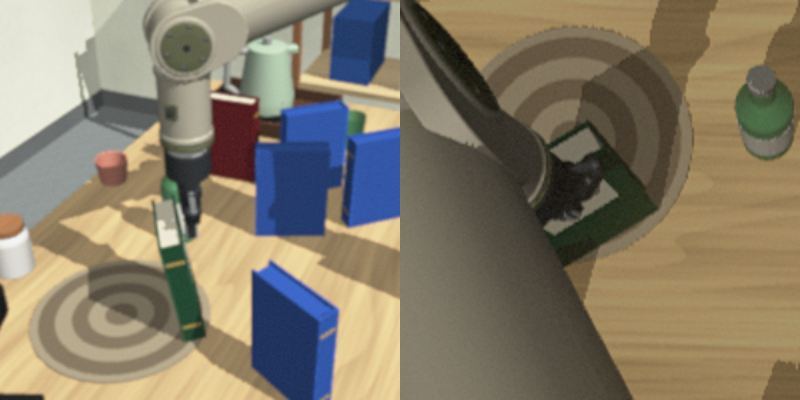

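The guest book is tilting with its base in place: its top has moved to about (165,205) in the left panel, with the fingers behind it. I'll keep pushing.

```bash
python3 -m inch '[{"claw":0,"dp":[0.009,0,0],"spin":0},{"claw":0,"dp":[0.018,0,0],"spin":0},{"claw":0,"dp":[0.027,0,0],"spin":0},{"claw":0,"dp":[0.034,0,0],"spin":0},{"claw":0,"dp":[0.034,0,0],"spin":0},{"claw":0,"dp":[0.034,0,0],"spin":0},{"claw":0,"dp":[0.034,0,0],"spin":0},{"claw":0,"dp":[0.034,0,0],"spin":0}]'; python3 - <<'E'
from h import *
a,_=snap('side','side3')
cv2.imwrite('pics/s3.png',cv2.resize(a[60:340,90:370],(400,400)))
E
```

```text
clock: 4.17
tool_pos: [0.5305, 0.2294, 0.1723]
tcp_rot: [0.957, 0.29, -0.0, 0.0]
wrist_force: [1.4, 0.7, 0.0]
grip_width: 0.0
grip_force: 0.0
```

View pics/s3.png

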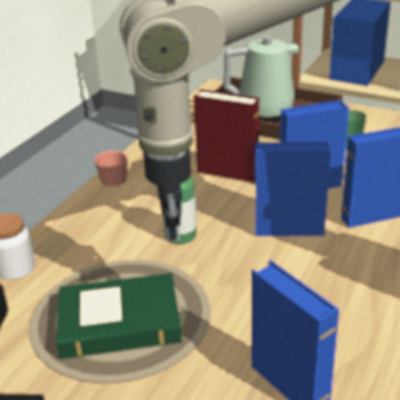

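The book lies flat on the mat with its cream panel up at (100,305), and the bottle and red book are still standing. I'll raise the arm and draw it back, then measure where the book ended up.

```bash
python3 -m inch '[{"claw":0,"dp":[0,0,-0.15],"spin":0},{"claw":0,"dp":[0,0,-0.15],"spin":0},{"claw":0,"dp":[0,0,-0.15],"spin":0},{"claw":0,"dp":[0,0,-0.15],"spin":0},{"claw":0,"dp":[-0.05,0.2,-0.15],"spin":0},{"claw":0,"dp":[-0.05,0.2,-0.15],"spin":0},{"claw":0,"dp":[-0.05,0.2,-0.15],"spin":0},{"claw":0,"dp":[-0.05,0.2,-0.15],"spin":0}]'; python3 -m inch '[{"claw":0,"dp":[-0.05,0.2,0],"spin":0},{"claw":0,"dp":[-0.05,0.2,0],"spin":0},{"claw":0,"dp":[-0.05,0.2,0],"spin":0},{"claw":0,"dp":[-0.05,0.2,0],"spin":0},{"claw":0,"dp":[-0.05,0.2,0],"spin":0},{"claw":0,"dp":[-0.05,0.2,0],"spin":0}]'
python3 - <<'E'
from h import *
a,d=snap('top','top4');P=cloud('top',d);z=P[...,2]
m=(z>.034)&(z<.056)&(abs(P[...,0]-.63)<.2)&(abs(P[...,1]-.27)<.2)
n,l,s,c=cv2.connectedComponentsWithStats(m.astype(np.uint8));i=1+s[1:,4].argmax();q=P[l==i]
r=cv2.minAreaRect(q[:,:2].astype(np.float32));print(r,s[i,4],q[:,2].mean())
A=np.c_[q[:,:2],np.ones(len(q))];print('slope',np.linalg.lstsq(A,q[:,2],rcond=None)[0])
for k,(x,y) in dict(bottle=(.642,.007),red=(.656,-.271)).items():
    e=P[(z>.19)&(z<.235)&(np.hypot(P[...,0]-x,P[...,1]-y)<.1)];print(k,cv2.minAreaRect(e[:,:2].astype(np.float32)))
E
```

```text
clock: 4.88
tool_pos: [0.5868, 0.0708, 0.3229]
tcp_rot: [0.957, 0.29, 0.0, 0.0]
wrist_force: [0.6, -0.6, -0.1]
grip_width: 0.0
grip_force: 0.0
clock: 5.38
tool_pos: [0.6563, -0.1331, 0.3202]
tcp_rot: [0.959, 0.284, -0.002, 0.002]
wrist_force: [0.2, -2.0, -0.3]
grip_width: 0.0001
grip_force: 0.0
((0.6168408393859863, 0.29332292079925537), (0.2119300812482834, 0.15092650055885315), 33.7092399597168) 4509 0.044874940602515304
slope [ 0.00227618 -0.000237    0.04354348]
bottle ((0.641625702381134, 0.0068408772349357605), (0.030409105122089386, 0.030123963952064514), 87.04872131347656)
red ((0.0, 0.0), (0.0, 0.0), 0.0)
```

View pics/top4.png

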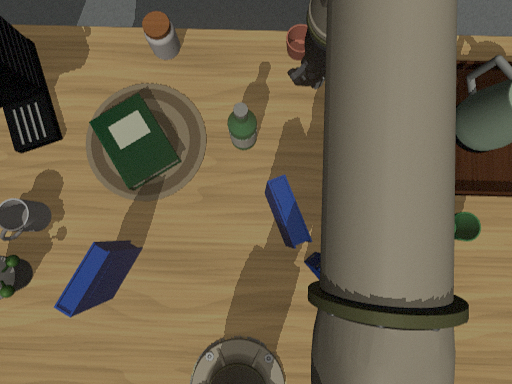

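The book's middle is at (0.617, 0.293), about 24 mm from the mat centre, level and with the panel up at (128,128). The bottle hasn't moved. The arm hides the red book from above, but the tool is over 100 mm above it. I'll let the arm settle and hand in.

```bash
python3 -m inch '[{"claw":0,"dp":[0,0,0],"spin":0},{"claw":0,"dp":[0,0,0],"spin":0},{"claw":0,"dp":[0,0,0],"spin":0},{"claw":0,"dp":[0,0,0],"spin":0}]' && python3 -c "
from plant import robot
print(robot.job_done())"
```

```text
clock: 5.77
tool_pos: [0.6559, -0.1199, 0.3229]
tcp_rot: [0.957, 0.291, 0.0, 0.0]
wrist_force: [0.1, -0.1, 0.1]
grip_width: 0.0002
grip_force: 0.0
the job is handed in; nothing more can be done
None
```

The guest book lies flat on the mat, cream panel up, about 24 mm from the mat's centre; the bottle measured unmoved, the red book stood in the last side view but was hidden by the arm in the final check, and the job was handed in at 5.8 s with no verdict returned.

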